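# Weigh a hanging pipe bracket on the stores counting scale

## Robot

A 6-joint arm with a two-finger parallel gripper is mounted at the origin on the work surface. World frame = base frame: x ahead of the robot, y to its left, z up, the work surface at z = 0. Lengths are in m, angles in rad, forces in N, time in s.
With the tool pointing down it reaches from about 0.35 to 0.775 m from the base axis. Payload 5.5 kg.
Tool frame: the origin (TCP) lies midway between the tips of the shut fingers; the grasp point (between the pads) lies 19 mm behind it; z points along the fingers, y is the line along which they close (so a half turn about z gives the same grasp; the last joint's range is limited). The gripper opens to 85 mm and grips with 20 to 120 N. Pads are 22 mm wide; open, the fingers measure 114 mm over their backs; the gripper's body (76 mm by 85 mm) begins 54 mm behind the grasp point. The pads swing forward as they close: fully open they stand 13 mm farther back than shut.
Start: joints at [-1.484, 0.313, 0.046, 1.304, 0, 1.431], TCP at [0.129, -0.56, 0.231] pointing down, gripper open.
Joint ranges: [-2.76, 2.76], [-0.86, 1.69], [-1.03, 1.26], [-2.2, 2.34], [-1.47, 1.5], [-3.14, 3.14]. Speed limits (rad/s): [2.57, 2.57, 3.14, 3.14, 3.14, 3.14].

## Interface

Orientations are given as a unit quaternion [w, x, y, z].
In Python, from workcell import get_state, read_camera, camera_info, hand_in, recognise gives the robot as it stands.
- The arm moves only by the tool arm_command, never from a script. Its argument "moves" is one flat list of numbers, 7 for each row, row after row: the opening, from -1 (shut) to 1 (fully open), then the shift along the tool's x, y, z in mm, then the turn, a rotation vector about the tool's x, y, z in rad. A call has 1 to 8 rows; each row shifts and turns the commanded pose from where the row before left it, along the tool's axes as they then stand; what a row does not reach is not made up. A row lasts 1/8 s, in which the tool goes at most 62.5 mm and 10.7 degrees, less where a joint would pass 70% of its speed; a pose out of reach is approached as far as the arm can. A call with a gripper value outside its range is refused whole. The fingers move at their own pace and stop on an object; "newtons" is the grip in N (left out, the last holds). Time passes only in rows, so rows that do not move let the fingers close. It gives the time, the measured TCP pose, the force, the opening and the grip force at its end, in the units of the state.
- get_state(): the state, without advancing time (a new reading comes with each control period).
- read_camera(name): name is "scene" or "side" or "wrist"; returns (picture, depth): 400x640x3 uint8, blue, green, red; 400x640 float32, m along the optical axis (not along the pixel's ray), 0 where there is no reading.
- camera_info(name): a dict with "fovy" (degrees; the focal length in pixels is half the picture's height over the tangent of half this angle, whatever the lens; pixels are square), "cx", "cy" (the principal point, pixels), "eye" and "orientation" of the camera in the world; the wrist camera has in their place "tool_from_camera" (4x4, takes a point from camera to tool coordinates, whose origin is the TCP and whose axes are the flange's). Camera axes: x right, y down, z forward; pixel columns grow to the right and rows downward; lengths in m; the calibration is good to about 2 mm. The wrist camera is an equidistant fisheye: a pixel r from the principal point sees the ray r / f radians off the axis. A picture is of the moment at which its call begins: read the wrist's pose just before it. camera_info takes no time and is no camera call.
- hand_in(): hands the job in; it is judged then, once.
Trained networks look in the newest picture that a camera, given by its name, has taken for a name from the list of things; names that differ only in an ending like _2 or _b are one class to them, and where a whole thing is asked for, a point or a joint stands for the part that bears it (a point fixed in the world has none). Each returns a list of dicts, best first, with "confidence" (0 to 1); they miss things now and then, are a little off and sometimes report something else, mostly with a low value. They report only what shows in the picture. A call takes as long as a camera call. They do not tell look-alikes from the thing itself.
- recognise(camera, label): "point" ([column, row] in pixels, amid what is visible of it).
The state is a dict: "clock": time; "joint_pos": joint angles; "qvel": joint speeds; "tau": joint torques, N m; "tcp_pos": TCP position; "orientation": TCP orientation; "wrist_force": force on the tool from outside, world axes, zero at the start; "ft_torque": the same for the moment, N m; "finger_gap": finger opening in m; "grip_force": force on a finger pad.
Only numpy, scipy, OpenCV 4.12 (cv2) and the standard library are available. Lean on these libraries where they do the work, as an engineer would, in place of code of your own. Each camera call takes 0.05 s, during which the arm holds its last target. There are 200 camera calls.

## Task

Weigh the hanging brass pipe bracket on the counting scale: with the pan still empty, press the large round key to zero it, then lift the bracket up and off its hook, set it down gently on its foot on the pan and let go. With it standing there press the square key (weigh) and then the long bar key (print), each key gently, fully down, and one at a time, letting each come up again before the next. Do not press the small round stud key, leave the bracket standing on the pan, and do not disturb the blue bin, the carton and the brass tee.

Things in the scene. Friction and masses are not known exactly. Their poses are not given: they have to be found in the camera images.
- scale: Grey counting scale 300 (x) x 260 (y) x 132 mm, fixed. Origin: centre of its footprint on the bench. Pan on its -x side; behind it, on the +x side, a black key panel, 102 mm long, sloping 0.35 rad up towards +x, surface centre at x 105, z 115 mm. Four white keys in a row along y on the panel's middle line, at y -75, -25, 25, 75 mm; which key is where changes.
- pan (a point): Centre of the top of the flat steel pan, 190 (x) x 240 (y) mm, no rim, 80 mm above the bench, centred 50 mm to the scale's -x of its origin; axes those of the scale.
- round_seat: Seat plate (46 x 42 mm) of the large round key (flat disc cap 28 mm across). Origin on the panel surface under the middle of the cap; z points out of the panel (press along -z), x up the slope, y along the row. The cap stands 12 to 18 mm proud of the panel when up: keys differ and this is not measured, so feel for it. Fixed to the scale.
- square_seat: Seat plate (46 x 42 mm) of the square key (cap 25 x 25 mm). Origin on the panel surface under the middle of the cap; z points out of the panel (press along -z), x up the slope, y along the row. The cap stands 12 to 18 mm proud of the panel when up: keys differ and this is not measured, so feel for it. Fixed to the scale.
- bar_seat: Seat plate (46 x 42 mm) of the long bar key (cap 38 mm up the slope x 14 mm wide). Origin on the panel surface under the middle of the cap; z points out of the panel (press along -z), x up the slope, y along the row. The cap stands 12 to 18 mm proud of the panel when up: keys differ and this is not measured, so feel for it. Fixed to the scale.
- stud_seat: Seat plate (46 x 42 mm) of the small round stud key (cap 16 mm across), not to be pressed. Origin on the panel surface under the middle of the cap; z points out of the panel (press along -z), x up the slope, y along the row. The cap stands 12 to 18 mm proud of the panel when up: keys differ and this is not measured, so feel for it. Fixed to the scale.
- round_key (a joint): Travel of the large round key: 0 = up, 0.008 m = at its stop. Spring return: about 1.5 N starts it, 5.2 N takes it down 6 mm and 6.5 N to its stop. Past 6 mm it counts as fully down; it must not be pressed with more than 30 N.
- square_key (a joint): Travel of the square key: 0 = up, 0.008 m = at its stop. Spring return: about 1.5 N starts it, 5.2 N takes it down 6 mm and 6.5 N to its stop. Past 6 mm it counts as fully down; it must not be pressed with more than 30 N.
- bar_key (a joint): Travel of the long bar key: 0 = up, 0.008 m = at its stop. Spring return: about 1.5 N starts it, 5.2 N takes it down 6 mm and 6.5 N to its stop. Past 6 mm it counts as fully down; it must not be pressed with more than 30 N.
- stud_key (a joint): Travel of the small round stud key, not to be pressed: 0 = up, 0.008 m = at its stop. Spring return: about 1.5 N starts it, 5.2 N takes it down 6 mm and 6.5 N to its stop. Past 6 mm it counts as fully down; it must not be pressed with more than 30 N.
- stand: Fixed hook stand: dark base 120 x 120 x 12 mm, blue post 16 mm square, 218 mm high at x +40 mm, steel wire hook 8 mm thick. Origin: centre of the base's underside. The wire runs from the post to the stand's -x, axis 210 mm up, level to x -50 mm, then turns up to end at x -60, axis height 220 mm (top of the end 224, outermost point x -64 mm).
- bracket: Brass pipe bracket, about 0.13 to 0.25 kg, 60 mm high: a ring 48 mm outside, 38 mm inside, 20 mm wide, axis along x, on a 14 mm neck and a foot plate 40 (x) x 44 (y) x 6 mm. Origin: centre of the foot's underside; z up. It hangs by its ring on the hook wire, 65 mm out from the post's axis, foot down.
- bracket_ring (a point): Centre of the bracket's ring, 36 mm above the foot's underside; axes those of the bracket. The ring can be pinched across its 48 mm width along y from above.
- bin: Loose blue open parts bin, 110 x 100 x 50 mm high, with brass fittings in it; origin centre of underside. Bystander.
- carton: Loose cardboard carton, 70 x 80 x 60 mm high; origin centre of underside. Bystander.
- tee: Loose brass tee fitting, 60 mm long along x, 50 mm high; origin centre of underside. Bystander.
Mind the look-alikes: they are no part of the job. What is shaped like the bracket but purple is not meant.

How it is judged:
On the way, in this order (a step that is already met when the one before it is completed fails the run):
1. the large round key is pressed fully down (over 6 mm) with the others up and the pan empty (value of joint round_key above 0.006 m and value of joint each of square_key, bar_key, stud_key below 0.0015 m), for 0.05 s.
2. all keys are up and the bracket stands on its foot on the pan, released (x of bracket in the frame of pan between -0.08 and 0.08 m and y of bracket in the frame of pan between -0.105 and 0.105 m and z of bracket in the frame of pan between -0.006 and 0.006 m and angle between bracket's own z axis and vertical below 0.12 rad and contact force between the fingers and bracket below 0.1 N and linear speed of bracket below 0.03 m/s and value of joint each of round_key, square_key, bar_key, stud_key below 0.0015 m), for 0.2 s.
3. the square key is pressed fully down (over 6 mm), the others up, the bracket standing on the pan (value of joint square_key above 0.006 m and value of joint each of round_key, bar_key, stud_key below 0.0015 m and x of bracket in the frame of pan between -0.08 and 0.08 m and y of bracket in the frame of pan between -0.105 and 0.105 m and z of bracket in the frame of pan between -0.006 and 0.006 m and angle between bracket's own z axis and vertical below 0.12 rad), for 0.05 s.
4. the square key has come up and the long bar key is pressed fully down (over 6 mm), the others up, the bracket standing on the pan (value of joint bar_key above 0.006 m and value of joint each of round_key, square_key, stud_key below 0.0015 m and x of bracket in the frame of pan between -0.08 and 0.08 m and y of bracket in the frame of pan between -0.105 and 0.105 m and z of bracket in the frame of pan between -0.006 and 0.006 m and angle between bracket's own z axis and vertical below 0.12 rad), for 0.05 s.
At the end, for the whole second after the job is handed in: The bracket stands upright (within 0.12 rad) on its foot on the pan (foot centre within 80 mm of the pan's centre along the scale's x and 105 mm along y), released and at rest, and all four keys are up (within 1.5 mm) (all of step 2); the robot touches nothing.
It fails at once if the small round stud key is pressed, or two keys are down together (over 2.5 mm) (value of joint stud_key above 0.0025 m or value of joint each of round_key, square_key above 0.0025 m or value of joint each of round_key, bar_key above 0.0025 m or value of joint each of square_key, bar_key above 0.0025 m).
It fails at once if the round key is pressed with the bracket on the pan, or the square or bar key while it does not stand there (over 3 mm) ((value of joint round_key above 0.003 m and x of bracket in the frame of pan between -0.08 and 0.08 m and y of bracket in the frame of pan between -0.105 and 0.105 m and z of bracket in the frame of pan between -0.006 and 0.006 m and angle between bracket's own z axis and vertical below 0.12 rad) or (value of joint any of square_key, bar_key above 0.003 m and not (x of bracket in the frame of pan between -0.08 and 0.08 m and y of bracket in the frame of pan between -0.105 and 0.105 m and z of bracket in the frame of pan between -0.006 and 0.006 m and angle between bracket's own z axis and vertical below 0.12 rad))).
It fails at once if a key is pressed with more than 30 N (contact force between any of the arm, the fingers and round_seat above 30 N or contact force between any of the arm, the fingers and square_seat above 30 N or contact force between any of the arm, the fingers and bar_seat above 30 N or contact force between any of the arm, the fingers and stud_seat above 30 N).
It fails at once if the bracket is dropped or knocked: it moves faster than 0.4 m/s while not held (contact force between the fingers and bracket below 0.01 N and linear speed of bracket above 0.4 m/s).
It fails at once if the bin, the carton or the tee is moved more than 20 mm (distance of any of bin, carton, tee from where it was at the start of the episode above 0.02 m).
It also fails if it takes over 72 s, if anything falls off the work surface, if the arm or the gripper's body presses on something with over 40 N, if the wrist force passes 120 N, or if a joint passes its speed limit or range.

## Working session

There is one attempt and no reset: what is moved stays moved. The work goes in short steps, Python scripts to look and compute and a tool call to move; the robot and the scene stay as the last step left them, time stands still between calls to the robot, and variables do not carry over. Pictures are saved under pics/ and viewed, at most 10 in all, crops included, and the job is handed in when it is done.

Besides the shell and the picture viewer there is one more tool, called after ">>>" as name(argument=value, ...) on one line, values as JSON. arm_command: Moves the arm, as the interface text tells. Its arguments: {"type":"object","properties":{"moves":{"type":"array"},"newtons":{"type":"number"}},"required":["moves"]}

```bash
mkdir -p pics; cat > h.py <<'E'
import numpy as np, cv2
from scipy.spatial.transform import Rotation as R
from workcell import *
def rot(q): return R.from_quat([q[1],q[2],q[3],q[0]]).as_matrix()
def cam(n):
    i=camera_info(n); f=200/np.tan(np.radians(i["fovy"])/2)
    if n=="wrist":
        s=get_state(); T=np.eye(4); T[:3,:3]=rot(s["orientation"]); T[:3,3]=s["tcp_pos"]
        T=T@np.array(i["tool_from_camera"])
    else:
        T=np.eye(4); o=np.array(i["orientation"]); T[:3,:3]=rot(o) if o.size==4 else o.reshape(3,3); T[:3,3]=i["eye"]
    return T,f,i["cx"],i["cy"]
def ray(n,c,uv):
    T,f,cx,cy=c; a=np.array([(uv[0]-cx)/f,(uv[1]-cy)/f])
    if n=="wrist":
        r=np.linalg.norm(a)+1e-12; d=np.array([*(a/r*np.sin(r)),np.cos(r)])
    else: d=np.array([*a,1.])
    return T[:3,3],T[:3,:3]@d
def pt(n,c,uv,D):
    "point from depth (median of a small patch)"
    o,d=ray(n,c,uv); u,v=int(round(uv[0])),int(round(uv[1]))
    p=D[max(v-1,0):v+2,max(u-1,0):u+2]; p=p[p>0]
    if len(p)==0: return None
    T=c[0]; return o+d*np.median(p)/(T[:3,:3].T@d)[2]
def cloud(n,c,D):
    T,f,cx,cy=c; v,u=np.mgrid[:400,:640]; a=(u-cx)/f; b=(v-cy)/f
    if n=="wrist":
        r=np.hypot(a,b)+1e-12; k=np.tan(np.minimum(r,1.5))/r; a=a*k;b=b*k
    P=np.stack([a*D,b*D,D],-1); return P@T[:3,:3].T+T[:3,3]
def planez(n,c,uv,z):
    o,d=ray(n,c,uv); return o+d*(z-o[2])/d[2]
E
python3 - <<'E'
from h import *
np.set_printoptions(precision=4,suppress=True)
print(get_state())
for n in ["scene","side"]:
    c=cam(n); I,D=read_camera(n); cv2.imwrite(f"pics/{n}0.png",I); np.savez(f"{n}0.npz",I=I,D=D)
    print(n,camera_info(n))
    for l in ["scale","round_seat","square_seat","bar_seat","stud_seat","stand","bracket","bin","carton","tee"]:
        for r in recognise(n,l)[:3]: print(l,np.round(r["point"],1),round(r["confidence"],2),pt(n,c,r["point"],D))
E
```

```text
{'clock': 0.0, 'joint_pos': array([-1.4836,  0.314 ,  0.045 ,  1.3036, -0.    ,  1.4312]), 'qvel': array([ 0.0002,  0.0016, -0.0002, -0.0025,  0.0013, -0.0004]), 'tau': array([ -0.0014, -48.063 ,  29.853 ,   0.0196,  -0.0004,   0.    ]), 'tcp_pos': array([ 0.1292, -0.5598,  0.2304]), 'orientation': array([-0.0009,  0.9936,  0.1132,  0.    ]), 'wrist_force': array([ 0.1124, -1.0449, -0.0902]), 'ft_torque': array([0.0325, 0.0418, 0.0293]), 'grip_force': 0.0, 'finger_gap': 0.08514949243165008}
scene {'fovy': 56.435875192163564, 'cx': 320.36994343238075, 'cy': 199.22615306089378, 'eye': array([0.9583, 0.258 , 0.9533]), 'orientation': array([-0.1222,  0.4893,  0.8356, -0.2177])}
scale [255.4 168.1] 0.93 [ 0.5437 -0.1946  0.0796]
scale [329.2 287.6] 0.47 [0.735  0.1474 0.0604]
round_seat [216.  181.4] 0.63 [ 0.6517 -0.2352  0.1294]
bar_seat [251.8 197. ] 0.51 [ 0.6434 -0.1288  0.1258]
bar_seat [255.6 169.1] 0.28 [ 0.5459 -0.1926  0.0788]
stud_seat [365.  237.8] 0.61 [0.6004 0.1715 0.118 ]
stand [364.8 240.8] 0.91 [0.6003 0.1728 0.1004]
bracket [316.9 211.3] 0.86 [0.5651 0.0161 0.0502]
brac
[... 599 characters left out ...]
] 0.77 [ 0.6445 -0.2438  0.1287]
round_seat [370.4 322. ] 0.35 [ 0.6466 -0.2852  0.1283]
square_seat [342.8 139.8] 0.75 [0.6813 0.2631 0.0089]
bar_seat [357.6 251.6] 0.72 [ 0.6472 -0.1412  0.1227]
bar_seat [364.5 299.5] 0.33 [ 0.6432 -0.243   0.1286]
stud_seat [368.3 325.2] 0.7 [ 0.6422 -0.2901  0.1272]
stand [299.5 168.8] 0.8 [0.562  0.1712 0.0118]
bracket [285.6 125.1] 0.69 [0.5301 0.1283 0.202 ]
bracket [305.1 221.6] 0.67 [ 0.5595 -0.0102  0.0457]
bracket [283.7 138.5] 0.51 [0.5251 0.1285 0.1627]
bin [341.2 139.5] 0.58 [0.6779 0.2674 0.0059]
carton [371.3 323.5] 0.69 [ 0.6475 -0.2883  0.129 ]
carton [357.1 275.3] 0.23 [ 0.6372 -0.1955  0.1306]
tee [249.4 190.9] 0.71 [0.4405 0.0957 0.0323]
```

View pics/scene0.png

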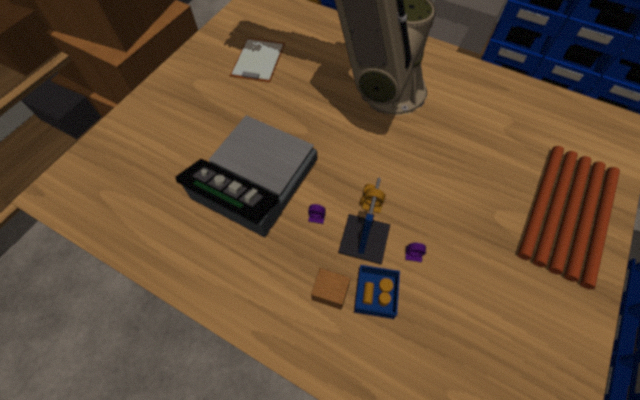

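View pics/side0.png

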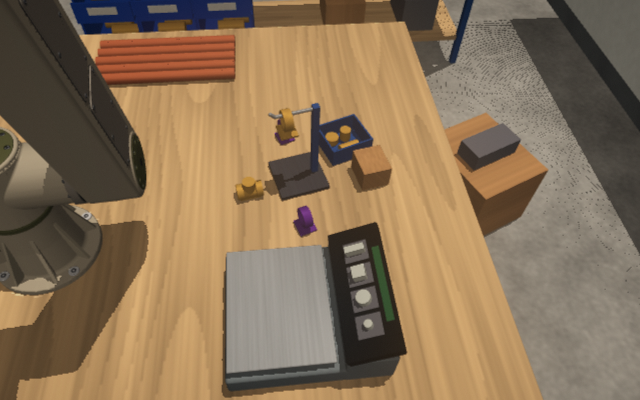

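The scene view shows the keys at the upper left and the brass bracket on the hook at (372,195). Purple look-alikes sit at (316,213) and (415,251). In the side view the keys from top to bottom are bar (355,249), square (358,271), round (363,298) and stud (368,324). The bracket is at (286,125). Next I fit the geometry from depth.

```bash
cat > m.py <<'E'
from h import *
np.set_printoptions(precision=4,suppress=True)
for n in ["scene","side"]:
    z=np.load(f"{n}0.npz"); I,D=z["I"],z["D"]; c=cam(n); P=cloud(n,c,D); x,y,h=P[...,0],P[...,1],P[...,2]; ok=D>0
    S=ok&(x>.35)&(x<.75)&(y<-.05)&(y>-.4)
    Q=P[S&(h>.074)&(h<.086)&(x<.598)]; r=cv2.minAreaRect(Q[:,:2].astype(np.float32)); print(n,"pan",r,np.median(Q[:,2]),Q[:,:2].min(0),Q[:,:2].max(0))
    K=S&(h>.09)&(x>.58); Q=P[K]; A=np.c_[Q[:,:2],np.ones(len(Q))]
    w=np.ones(len(Q),bool)
    for _ in range(8):
        k=np.linalg.lstsq(A[w],Q[w,2],rcond=None)[0]; e=Q[:,2]-A@k; w=abs(e)<.004
    g=np.hypot(k[0],k[1]); print("panel slope",np.arctan(g),"yaw",np.arctan2(k[1],k[0]), "rect",cv2.minAreaRect(Q[w][:,:2].astype(np.float32)), w.sum(),len(Q))
    m=np.zeros(D.shape,np.uint8); hh=(h-(k[0]*x+k[1]*y+k[2]))*np.cos(np.arctan(g)); m[K&(hh>.007)&(hh<.03)]=255
    N,L,st,ce=cv2.connectedComponentsWithStats(m)
    for i in range(1,N):
        if st[i,4]>15: q=P[L==i]; print(" key px",ce[i],st[i,4],q.mean(0),"proud",np.median(hh[L==i]),cv2.minAreaRect(q[:,:2].astype(np.float32))[1:])
    # brass bracket/ hook stand
    hsv=cv2.cvtColor(I,cv2.COLOR_BGR2HSV); B=ok&(h>.1)&(x>.42)&(x<.66)&(y>.05)&(y<.3)
    br=B&(hsv[...,1]>110)&(hsv[...,0]<32); q=P[br]; print("brass",len(q),q.mean(0),q.min(0),q.max(0))
    bl=B&(hsv[...,1]>100)&(hsv[...,0]>95); q=P[bl]; print("post",len(q),q.mean(0),q.min(0),q.max(0))
    wi=B&(h>.195)&~br&~bl; q=P[wi]; print("wire",len(q)); 
    if len(q)>5:
        u,s,v=np.linalg.svd(q-q.mean(0)); print(q.mean(0),v[0],q[q[:,0].argsort()][[0,-1]])
    b=ok&(h>.008)&(h<.016)&(x>.42)&(x<.68)&(y>.05)&(y<.3)&(hsv[...,2]<90); q=P[b]; print("base",cv2.minAreaRect(q[:,:2].astype(np.float32)))
    v,u=np.where(br); cv2.imwrite(f"pics/{n}_b.png",cv2.resize(I[90:260,230:440],None,fx=3.5,fy=3.5,interpolation=3))
E
python3 m.py
```

```text
scene pan ((0.4881327748298645, -0.21191194653511047), (0.19288276135921478, 0.24184739589691162), 0.8169113993644714) 0.07916422798615469 [ 0.3912 -0.3329] [ 0.5856 -0.0903]
panel slope 0.35049190547151243 yaw 0.008849676316654549 rect ((0.6451166868209839, -0.2095678150653839), (0.0984172523021698, 0.2613528072834015), 0.8876869082450867) 2352 3145
 key px [204.     171.9231] 26 [ 0.642  -0.2834  0.1255] proud 0.011093421929037204 ((0.012489036656916142, 0.016069483011960983), 29.04924201965332)
 key px [219.2329 179.1644] 73 [ 0.6413 -0.2331  0.1274] proud 0.013336164247724607 ((0.024759069085121155, 0.025991365313529968), 71.03887939453125)
 key px [234.8163 186.4898] 98 [ 0.6405 -0.183   0.1298] proud 0.016241003581973536 ((0.026043107733130455, 0.026366060599684715), 0.7182137966156006)
 key px [250.6667 194.6778] 90 [ 0.6405 -0.1334  0.1296] proud 0.016451193829209447 ((0.038363292813301086, 0.014790459536015987), 1.8915448188781738)
brass 383 [0.5351 0.1544 0.1912] [0.5127 0.1293 0.1576] [0.5694 0.1781 0.2207]
post 184 [0.5995 0.1693 0.1752] [0.5858 0.1607 0.1002] [0.6035 0.1
[... 853 characters left out ...]
4942093), 88.24726104736328)
 key px [363.2953 297.2228] 193 [ 0.6421 -0.2377  0.127 ] proud 0.0132630204581892 ((0.025960836559534073, 0.026381542906165123), 81.52033996582031)
 key px [368.0959 323.6301] 73 [ 0.6425 -0.2869  0.1263] proud 0.01262887994577231 ((0.01388633344322443, 0.015060844831168652), 29.052839279174805)
brass 465 [0.5334 0.1436 0.1866] [0.501  0.1252 0.1561] [0.5754 0.1714 0.2194]
post 27 [0.5938 0.165  0.2119] [0.5431 0.1327 0.1477] [0.6049 0.1729 0.22  ]
wire 199
[0.5638 0.1563 0.2107] [-0.9784 -0.1924  0.075 ] [[0.4971 0.1427 0.2194]
 [0.606  0.1624 0.1962]]
base ((0.5915507674217224, 0.19175517559051514), (0.20156441628932953, 0.18318688869476318), 9.73597526550293)
```

```bash
cat > plan.py <<'E'
from h import *
def goal(yaw,tilt):
    "tool z = -(panel-like normal), tool x up the slope; yaw about world z"
    return R.from_euler("z",yaw)*R.from_euler("y",-tilt)*R.from_euler("x",np.pi)
def plan(p1,r1,n,start=None):
    s=get_state(); p=np.array(s["tcp_pos"]); r=R.from_matrix(rot(s["orientation"]))
    if start: p,r=start
    print("from",p.round(4),r.apply([1,0,0]).round(3),r.apply([0,0,1]).round(3),"t",round(s["clock"],2),"F",s["wrist_force"].round(2),"gap",s["finger_gap"])
    w=(r.inv()*r1).as_rotvec(); wn=np.round(w/n,3); p0=p
    for k in range(n):
        d=np.round(r.inv().apply(p0+(p1-p0)*(k+1)/n-p)*1000,1)
        print(list(d)+list(wn)); p=p+r.apply(d/1000); r=r*R.from_rotvec(wn)
    print("ends",p.round(4),r.apply([1,0,0]).round(3)); return p,r
E
python3 - <<'E'
from plan import *
n=np.array([-np.sin(.35),0,np.cos(.35)])
e=plan(np.array([.641,-.236,.128])+.03*n,goal(.007,.35),12)
E
```

```text
from [ 0.1293 -0.5603  0.2313] [0.974 0.225 0.   ] [ 0. -0. -1.] t 1.1 F [-0.13  0.02  0.22] gap 0.08564765890649001
[np.float64(46.8), np.float64(-16.9), np.float64(6.3), np.float64(-0.003), np.float64(0.029), np.float64(0.018)]
[np.float64(46.3), np.float64(-17.8), np.float64(7.5), np.float64(-0.003), np.float64(0.029), np.float64(0.018)]
[np.float64(45.7), np.float64(-18.7), np.float64(8.8), np.float64(-0.003), np.float64(0.029), np.float64(0.018)]
[np.float64(45.1), np.float64(-19.5), np.float64(10.1), np.float64(-0.003), np.float64(0.029), np.float64(0.018)]
[np.float64(44.4), np.float64(-20.3), np.float64(11.4), np.float64(-0.003), np.float64(0.029), np.float64(0.018)]
[np.float64(43.7), np.float64(-21.2), np.float64(12.5), np.float64(-0.003), np.float64(0.029), np.float64(0.018)]
[np.float64(42.9), np.float64(-22.0), np.float64(13.8), np.float64(-0.003), np.float64(0.029), np.float64(0.018)]
[np.float64(42.2), np.float64(-22.7), np.float64(14.9), np.float64(-0.003), np.float64(0.029), np.float64(0.018)]
[np.float64(41.2), np.float64(-23.6), np.float64(16.0), np.float64(-0.003), np.float64(0.029), np.float64(0.018)]
[np.float64(40.4), np.float64(-24.4), np.float64(17.2), np.float64(-0.003), np.float64(0.029), np.float64(0.018)]
[np.float64(39.3), np.float64(-25.1), np.float64(18.2), np.float64(-0.003), np.float64(0.029), np.float64(0.018)]
[np.float64(38.4), np.float64(-25.9), np.float64(19.3), np.float64(-0.003), np.float64(0.029), np.float64(0.018)]
ends [ 0.6307 -0.236   0.1562] [0.94  0.008 0.342]
```

>>> arm_command(moves=[-1,47,-17,6,-0.003,0.029,0.018,-1,46,-18,7,-0.003,0.029,0.018,-1,46,-19,9,-0.003,0.029,0.018,-1,45,-19,10,-0.003,0.029,0.018,-1,44,-20,11,-0.003,0.029,0.018,-1,44,-21,12,-0.003,0.029,0.018,-1,43,-22,14,-0.003,0.029,0.018,-1,42,-23,15,-0.003,0.029,0.018])

```text
clock: 2.1
tcp_pos: [0.4648, -0.3433, 0.1825]
orientation: [-0.001, 0.992, 0.04, 0.117]
wrist_force: [0.6, -0.1, 0.0]
finger_gap: 0.0004
grip_force: 0.0
```

>>> arm_command(moves=[-1,41,-24,14,-0.003,0.029,0.018,-1,40,-24,15,-0.003,0.029,0.018,-1,39,-25,15,-0.003,0.029,0.018,-1,38,-26,15,-0.003,0.029,0.018,-1,0,0,0,0,0,0,-1,0,0,0,0,0,0])

```text
clock: 2.85
tcp_pos: [0.6255, -0.2362, 0.1681]
orientation: [-0.002, 0.985, 0.004, 0.173]
wrist_force: [0.1, -0.0, -0.8]
finger_gap: 0.0001
grip_force: 0.0
```

```bash
python3 - <<'E'
from plan import *
np.set_printoptions(precision=4,suppress=True)
c=cam("wrist"); I,D=read_camera("wrist"); cv2.imwrite("pics/w1.png",I); P=cloud("wrist",c,D)
n=np.array([-np.sin(.35),0,np.cos(.35)])
for l in ["round_seat","square_seat","bar_seat","stud_seat"]:
    for r in recognise("wrist",l)[:2]: print(l,r,pt("wrist",c,r["point"],D))
x,y,h=P[...,0],P[...,1],P[...,2]
S=(D>0)&(x>.6)&(x<.69)&(y>-.33)&(y<-.09)&(h<.16)&(h>.09)
print(S.sum()); d=(P-[.645,-.212,.115])@n
print(np.median(d[S]))
m=(S&(d-np.median(d[S])>.006)&(d-np.median(d[S])<.022)).astype(np.uint8)
N,L,st,ce=cv2.connectedComponentsWithStats(m)
for i in range(1,N):
    if st[i,4]>30: q=P[L==i]; print(ce[i],st[i,4],q.mean(0),np.median(d[L==i]),q.min(0),q.max(0))
plan(np.array([.641,-.236,.128])+.004*n,goal(.007,.35),1)
E
```

```text
round_seat {'point': [322.7, 217.4], 'confidence': 0.74} [ 0.6471 -0.2341  0.1315]
square_seat {'point': [253.4, 222.6], 'confidence': 0.69} [ 0.6432 -0.1901  0.1351]
bar_seat {'point': [190.0, 220.6], 'confidence': 0.8} [ 0.6432 -0.1409  0.1254]
stud_seat {'point': [393.0, 224.9], 'confidence': 0.9} [ 0.6425 -0.28    0.1294]
37518
0.001968913274799179
[181.3869 228.3441] 1238 [ 0.6377 -0.1365  0.1305] 0.01853748599386604 [ 0.6177 -0.1422  0.1152] [ 0.6569 -0.127   0.1391]
[322.8562 227.7955] 1252 [ 0.6404 -0.2342  0.1291] 0.015136003907966426 [ 0.6274 -0.248   0.1222] [ 0.6532 -0.2203  0.1342]
[248.0699 230.5757] 1546 [ 0.6378 -0.1856  0.1316] 0.018828630284579637 [ 0.6241 -0.1974  0.1183] [ 0.6508 -0.172   0.1374]
[397.4462 229.167 ] 455 [ 0.6396 -0.2835  0.1273] 0.013813982776001566 [ 0.6315 -0.2919  0.1207] [ 0.6476 -0.2759  0.1309]
from [ 0.6254 -0.2374  0.1685] [0.94  0.006 0.342] [ 0.342  0.004 -0.94 ] t 3.1 F [ 0.62 -0.18  0.29] gap 0.00036590801023729936
[np.float64(0.8), np.float64(-1.2), np.float64(39.4), np.float64(-0.002), np.float64(0.001), np.float64(-0.0)]
ends [ 0.6396 -0.236   0.1318] [0.939 0.006 0.343]
```

View pics/w1.png

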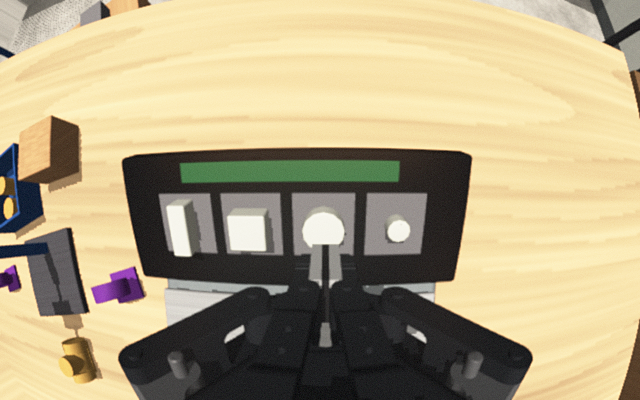

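The wrist view shows the round key straight ahead of the fingertips at (323,230), with the square, bar and stud keys where I expected them. All three cameras agree to about 2 mm.

>>> arm_command(moves=[-1,1,-2,18,0,0,0,-1,0,0,18,0,0,0,-1,0,0,0,0,0,0,-1,0,0,1,0,0,0,-1,0,0,1,0,0,0])

```text
clock: 3.72
tcp_pos: [0.6402, -0.2343, 0.1334]
orientation: [-0.002, 0.985, 0.004, 0.174]
wrist_force: [-0.5, -0.8, -0.4]
finger_gap: -0.0001
grip_force: 0.0
```

>>> arm_command(moves=[-1,0,0,1,0,0,0,-1,0,0,1,0,0,0,-1,0,0,0,0,0,0])

```text
clock: 4.1
tcp_pos: [0.6406, -0.2341, 0.1312]
orientation: [-0.002, 0.985, 0.004, 0.174]
wrist_force: [0.4, 0.2, -0.5]
finger_gap: 0.0002
grip_force: 0.0
```

>>> arm_command(moves=[-1,0,0,1,0,0,0,-1,0,0,1,0,0,0,-1,0,0,0,0,0,0])

```text
clock: 4.47
tcp_pos: [0.6413, -0.2342, 0.1293]
orientation: [-0.002, 0.985, 0.004, 0.174]
wrist_force: [-0.8, 0.3, 1.2]
finger_gap: 0.0003
grip_force: 0.6
```

>>> arm_command(moves=[-1,0,0,1,0,0,0,-1,0,0,1,0,0,0,-1,0,0,0,0,0,0])

```text
clock: 4.85
tcp_pos: [0.642, -0.2342, 0.1274]
orientation: [-0.002, 0.985, 0.004, 0.174]
wrist_force: [-1.7, 0.0, 2.1]
finger_gap: -0.0001
grip_force: 1.3
```

>>> arm_command(moves=[-1,0,0,1,0,0,0,-1,0,0,1,0,0,0,-1,0,0,0,0,0,0])

```text
clock: 5.22
tcp_pos: [0.6427, -0.2342, 0.1255]
orientation: [-0.002, 0.985, 0.004, 0.174]
wrist_force: [-1.7, -0.7, 2.9]
finger_gap: -0.0002
grip_force: 1.9
```

>>> arm_command(moves=[-1,0,0,1,0,0,0,-1,0,0,1,0,0,0,-1,0,0,0,0,0,0])

```text
clock: 5.6
tcp_pos: [0.6434, -0.2341, 0.1237]
orientation: [-0.002, 0.985, 0.004, 0.174]
wrist_force: [-2.9, 0.1, 4.5]
finger_gap: 0.0002
grip_force: 2.6
```

>>> arm_command(moves=[-1,0,0,1,0,0,0,-1,0,0,0.5,0,0,0,-1,0,0,0,0,0,0])

```text
clock: 5.98
tcp_pos: [0.6439, -0.2342, 0.1223]
orientation: [-0.002, 0.985, 0.004, 0.174]
wrist_force: [-4.0, -0.2, 5.5]
finger_gap: -0.0001
grip_force: 3.0
```

>>> arm_command(moves=[-1,0,0,0.5,0,0,0,-1,0,0,0.5,0,0,0,-1,0,0,0,0,0,0])

```text
clock: 6.35
tcp_pos: [0.6441, -0.2342, 0.1219]
orientation: [-0.002, 0.985, 0.004, 0.174]
wrist_force: [-5.5, 0.6, 9.5]
finger_gap: 0.0002
grip_force: 5.1
```

>>> arm_command(moves=[-1,0,0,-10,0,0,0,-1,0,0,-30,0,0,0,-1,0,0,-30,0,0,0,-1,0,0,-40,0,0,0])

```text
clock: 6.85
tcp_pos: [0.6056, -0.2341, 0.2239]
orientation: [-0.003, 0.985, 0.004, 0.173]
wrist_force: [0.7, 0.3, 0.2]
finger_gap: -0.0005
grip_force: 0.0
```

```bash
python3 - <<'E'
from plan import *
plan(np.array([.45,.10,.36]),goal(.21,0),9)
E
```

```text
from [ 0.6056 -0.2341  0.2239] [0.94  0.008 0.34 ] [ 0.34   0.007 -0.94 ] t 6.85 F [0.67 0.33 0.24] gap -0.0004651751122475603
[np.float64(-10.8), np.float64(-37.3), np.float64(-19.9), np.float64(0.003), np.float64(-0.038), np.float64(-0.022)]
[np.float64(-10.8), np.float64(-37.7), np.float64(-19.3), np.float64(0.003), np.float64(-0.038), np.float64(-0.022)]
[np.float64(-10.7), np.float64(-37.9), np.float64(-18.8), np.float64(0.003), np.float64(-0.038), np.float64(-0.022)]
[np.float64(-10.5), np.float64(-38.2), np.float64(-18.3), np.float64(0.003), np.float64(-0.038), np.float64(-0.022)]
[np.float64(-10.3), np.float64(-38.5), np.float64(-17.8), np.float64(0.003), np.float64(-0.038), np.float64(-0.022)]
[np.float64(-10.2), np.float64(-38.8), np.float64(-17.2), np.float64(0.003), np.float64(-0.038), np.float64(-0.022)]
[np.float64(-10.0), np.float64(-39.0), np.float64(-16.8), np.float64(0.003), np.float64(-0.038), np.float64(-0.022)]
[np.float64(-9.7), np.float64(-39.3), np.float64(-16.3), np.float64(0.003), np.float64(-0.038), np.float64(-0.022)]
[np.float64(-9.5), np.float64(-39.6), np.float64(-15.8), np.float64(0.003), np.float64(-0.038), np.float64(-0.022)]
ends [0.45 0.1  0.36] [0.978 0.207 0.004]
```

>>> arm_command(moves=[1,-11,-37,-20,0.003,-0.038,-0.022,1,-11,-38,-19,0.003,-0.038,-0.022,1,-11,-38,-19,0.003,-0.038,-0.022,1,-10,-38,-18,0.003,-0.038,-0.022,1,-10,-38,-18,0.003,-0.038,-0.022,1,-10,-39,-17,0.003,-0.038,-0.022,1,-10,-39,-17,0.003,-0.038,-0.022,1,-10,-39,-16,0.003,-0.038,-0.022])

```text
clock: 7.85
tcp_pos: [0.4675, 0.0631, 0.3446]
orientation: [0.002, 0.995, 0.093, 0.022]
wrist_force: [1.0, -0.0, -1.0]
finger_gap: 0.0854
grip_force: 0.0
```

>>> arm_command(moves=[1,-10,-40,-16,0.003,-0.038,-0.022,1,0,0,0,0,0,0,1,0,0,0,0,0,0])

```text
clock: 8.22
tcp_pos: [0.4506, 0.0993, 0.359]
orientation: [0.003, 0.995, 0.104, 0.003]
wrist_force: [-1.8, -0.7, 0.0]
finger_gap: 0.0853
grip_force: 0.0
```

```bash
cat > b.py <<'E'
import sys
from plan import *
np.set_printoptions(precision=4,suppress=True)
nm=sys.argv[1]; s=get_state(); print(s["tcp_pos"],s["clock"])
c=cam("wrist"); I,D=read_camera("wrist"); cv2.imwrite(f"pics/{nm}.png",I); np.savez(nm,I=I,D=D); P=cloud("wrist",c,D)
for l in ["bracket","bracket_ring"]:
    for r in recognise("wrist",l)[:3]: print(l,r,pt("wrist",c,r["point"],D))
x,y,h=P[...,0],P[...,1],P[...,2]; hsv=cv2.cvtColor(I,cv2.COLOR_BGR2HSV)
B=(D>0)&(h>.1)&(h<.235)&(x>.45)&(x<.66)&(y>.08)&(y<.24)
br=B&(hsv[...,1]>110)&(hsv[...,0]<32)
q=P[br]; print("brass",len(q),q.min(0),q.max(0))
yw=.21; A=np.array([[np.cos(yw),np.sin(yw)],[-np.sin(yw),np.cos(yw)]])
top=q[q[:,2]>.195]; print("ring top part rect",cv2.minAreaRect(top[:,:2].astype(np.float32)),"z99",np.percentile(q[:,2],[1,50,99]))
po=P[B&(hsv[...,0]>95)&(hsv[...,1]>90)&(h>.212)]; print("post top",len(po),po.mean(0) if len(po) else 0)
w=P[B&(hsv[...,1]<70)&(h>.195)]; print("wire",len(w))
if len(w)>5:
    v=np.linalg.svd(w-w.mean(0))[2][0]; print(w.mean(0),"yaw",np.arctan(v[1]/v[0]),"z99",np.percentile(w[:,2],[50,99]), w[w[:,0].argmin()],w[w[:,0].argmax()])
E
python3 b.py wb1
```

```text
[0.4506 0.0993 0.359 ] 8.225
bracket {'point': [288.6, 97.3], 'confidence': 0.88} [0.529  0.149  0.2187]
bracket {'point': [215.3, 88.5], 'confidence': 0.84} [0.528  0.2794 0.0551]
bracket {'point': [391.1, 104.8], 'confidence': 0.64} [0.5532 0.0226 0.0574]
bracket_ring {'point': [288.7, 101.5], 'confidence': 0.93} [0.5252 0.1483 0.2178]
bracket_ring {'point': [393.3, 104.6], 'confidence': 0.67} [0.5542 0.0195 0.0576]
bracket_ring {'point': [214.2, 91.2], 'confidence': 0.62} [0.5238 0.2798 0.0566]
brass 1506 [0.5064 0.1288 0.1626] [0.5536 0.1787 0.2209]
ring top part rect ((0.5271098613739014, 0.1537953019142151), (0.023688551038503647, 0.047142963856458664), 12.688249588012695) z99 [0.1638 0.2121 0.2202]
post top 272 [0.5921 0.1688 0.218 ]
wire 689
[0.5441 0.1573 0.2143] yaw 0.22148637921417857 z99 [0.214  0.2241] [0.4918 0.1456 0.222 ] [0.5982 0.1628 0.196 ]
```

View pics/wb1.png

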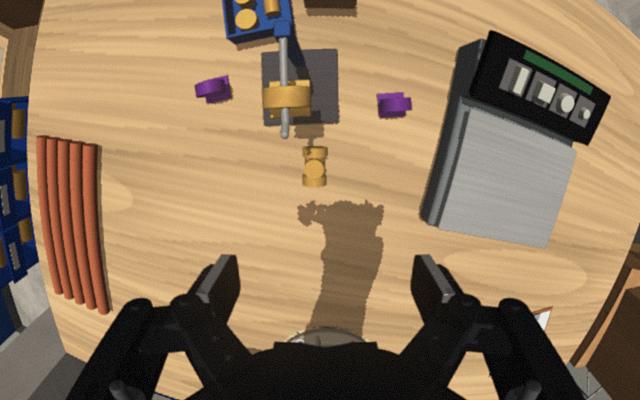

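The wrist view shows the bracket at (288,97) on the wire, with a purple look-alike on each side. The ring comes out near (0.529, 0.153) with its top at 0.219 and the wire yaw at 0.22, and both the sizes and heights match the text. I'll move over it and take a second view.

```bash
python3 - <<'E'
from plan import *
plan(np.array([.500,.146,.30]),goal(.22,0),2)
E
```

```text
from [0.4504 0.0985 0.3589] [0.979 0.205 0.005] [ 0.006 -0.005 -1.   ] t 8.38 F [ 0.83 -0.29  0.44] gap 0.0857013235461011
[np.float64(29.0), np.float64(-18.3), np.float64(29.5), np.float64(0.003), np.float64(-0.002), np.float64(-0.007)]
[np.float64(29.2), np.float64(-18.1), np.float64(29.4), np.float64(0.003), np.float64(-0.002), np.float64(-0.007)]
ends [0.5   0.146 0.3  ] [0.976 0.218 0.001]
```

>>> arm_command(moves=[1,29,-18,29,0.003,-0.002,-0.007,1,29,-18,30,0.003,-0.002,-0.007,1,0,0,0,0,0,0,1,0,0,0,0,0,0])

```text
clock: 8.88
tcp_pos: [0.4996, 0.1457, 0.3006]
orientation: [0.0, 0.994, 0.11, 0.0]
wrist_force: [-1.1, 0.3, 0.6]
finger_gap: 0.0854
grip_force: 0.0
```

```bash
python3 b.py wb2; python3 - <<'E'
from plan import *
e=plan(np.array([.530,.153,.26]),goal(.22,0),2)
plan(np.array([.530,.153,.178]),goal(.22,0),3,e)
E
```

```text
[0.4996 0.1457 0.3006] 8.875
bracket {'point': [229.0, 122.7], 'confidence': 0.91} [0.532  0.2797 0.0545]
bracket {'point': [425.0, 146.7], 'confidence': 0.83} [0.5572 0.0259 0.0556]
bracket {'point': [324.5, 160.5], 'confidence': 0.74} [0.5361 0.1547 0.2197]
bracket_ring {'point': [323.3, 166.3], 'confidence': 0.97} [0.5315 0.1545 0.2187]
bracket_ring {'point': [228.1, 124.1], 'confidence': 0.77} [0.53   0.2805 0.0551]
brass 2218 [0.515  0.1301 0.1633] [0.5533 0.1797 0.2207]
ring top part rect ((0.5284605026245117, 0.15438024699687958), (0.022016260772943497, 0.04630846157670021), 13.525599479675293) z99 [0.164  0.2123 0.2199]
post top 411 [0.5919 0.1691 0.2182]
wire 1062
[0.5448 0.1579 0.2149] yaw 0.23241788021404922 z99 [0.214  0.2241] [0.4914 0.1466 0.2221] [0.6012 0.1645 0.2161]
from [0.4999 0.1458 0.3019] [0.976 0.219 0.003] [ 0.003  0.    -1.   ] t 9.03 F [-0.46  0.48 -0.08] gap 0.08549910177830641
[np.float64(15.4), np.float64(-0.2), np.float64(21.0), np.float64(0.0), np.float64(-0.002), np.float64(0.0)]
[np.float64(15.5), np.float64(-0.3), np.float64(20.9), np.float64(0.0), np.float64(-0.002), np.float64(0.0)]
ends [0.53   0.1531 0.26  ] [ 0.976  0.219 -0.001]
from [0.53   0.1531 0.26  ] [ 0.976  0.219 -0.001] [-0.    -0.001 -1.   ] t 9.03 F [-0.46  0.48 -0.08] gap 0.08549910177830641
[np.float64(0.0), np.float64(-0.0), np.float64(27.3), np.float64(0.0), np.float64(0.0), np.float64(0.0)]
[np.float64(0.0), np.float64(-0.0), np.float64(27.4), np.float64(0.0), np.float64(0.0), np.float64(0.0)]
[np.float64(0.0), np.float64(-0.0), np.float64(27.3), np.float64(0.0), np.float64(0.0), np.float64(0.0)]
ends [0.53  0.153 0.178] [ 0.976  0.219 -0.001]
```

>>> arm_command(moves=[1,15,0,21,0,-0.002,0,1,15,-1,21,0,-0.002,0,1,0,0,28,0,0,0,1,0,0,28,0,0,0,1,0,0,15,0,0,0,1,0,0,15,0,0,0])

```text
clock: 9.78
tcp_pos: [0.5292, 0.1538, 0.173]
orientation: [0.0, 0.994, 0.11, -0.0]
wrist_force: [0.2, 0.9, 0.8]
finger_gap: 0.0857
grip_force: 0.0
```

>>> arm_command(moves=[-1,0,0,0,0,0,0,-1,0,0,0,0,0,0,-1,0,0,0,0,0,0,-1,0,0,0,0,0,0,-1,0,0,0,0,0,0,-1,0,0,0,0,0,0], newtons=30)

```text
clock: 10.52
tcp_pos: [0.5294, 0.154, 0.1738]
orientation: [0.0, 0.994, 0.111, -0.0]
wrist_force: [-0.5, -0.2, 6.1]
finger_gap: 0.0479
grip_force: 30.9
```

>>> arm_command(moves=[-1,0,0,-5,0,0,0,-1,0,0,-8,0,0,0,-1,0,0,-7,0,0,0,-1,0,0,0,0,0,0], newtons=40)

```text
clock: 11.02
tcp_pos: [0.5292, 0.154, 0.1933]
orientation: [0.0, 0.994, 0.111, -0.001]
wrist_force: [-0.6, 0.5, -1.8]
finger_gap: 0.0471
grip_force: 41.4
```

>>> arm_command(moves=[-1,-8,0,0,0,0,0,-1,-12,0,0,0,0,0,-1,-15,0,0,0,0,0,-1,-15,0,0,0,0,0,-1,-15,0,0,0,0,0,-1,-10,0,0,0,0,0,-1,0,0,0,0,0,0])

```text
clock: 11.9
tcp_pos: [0.4549, 0.1374, 0.1931]
orientation: [0.0, 0.994, 0.111, -0.001]
wrist_force: [0.0, -0.1, -1.5]
finger_gap: 0.0473
grip_force: 41.4
```

```bash
python3 - <<'E'
from plan import *
np.set_printoptions(precision=4,suppress=True)
I,D=read_camera("scene"); c=cam("scene"); I2,D2=read_camera("side")
cv2.imwrite("pics/held.png",np.hstack([cv2.resize(I[130:280,290:440],(400,400)),cv2.resize(I2[60:210,200:350],(400,400))]))
e=plan(np.array([.47,.02,.225]),goal(.1,0),4)
plan(np.array([.465,-.205,.225]),goal(.01,0),6,e)
E
```

```text
from [0.456  0.1375 0.1931] [ 0.976  0.22  -0.001] [-0.001 -0.001 -1.   ] t 12.0 F [ 0.19 -0.29 -2.66] gap 0.04706274527196092
[np.float64(-3.1), np.float64(29.4), np.float64(-8.0), np.float64(0.0), np.float64(0.0), np.float64(0.03)]
[np.float64(-2.1), np.float64(29.5), np.float64(-7.9), np.float64(0.0), np.float64(0.0), np.float64(0.03)]
[np.float64(-1.3), np.float64(29.6), np.float64(-8.0), np.float64(0.0), np.float64(0.0), np.float64(0.03)]
[np.float64(-0.4), np.float64(29.6), np.float64(-8.0), np.float64(0.0), np.float64(0.0), np.float64(0.03)]
ends [0.47  0.02  0.225] [ 0.995  0.101 -0.001]
from [0.47  0.02  0.225] [ 0.995  0.101 -0.001] [-0.001 -0.001 -1.   ] t 12.0 F [ 0.19 -0.29 -2.66] gap 0.04706274527196092
[np.float64(-4.6), np.float64(37.2), np.float64(0.0), np.float64(0.0), np.float64(0.0), np.float64(0.015)]
[np.float64(-4.1), np.float64(37.3), np.float64(0.1), np.float64(0.0), np.float64(0.0), np.float64(0.015)]
[np.float64(-3.5), np.float64(37.4), np.float64(0.0), np.float64(0.0), np.float64(0.0), np.float64(0.015)]
[np.float64(-3.0), np.float64(37.4), np.float64(0.0), np.float64(0.0), np.float64(0.0), np.float64(0.015)]
[np.float64(-2.4), np.float64(37.4), np.float64(0.1), np.float64(0.0), np.float64(0.0), np.float64(0.015)]
[np.float64(-1.8), np.float64(37.4), np.float64(0.0), np.float64(0.0), np.float64(0.0), np.float64(0.015)]
ends [ 0.465 -0.205  0.225] [ 1.     0.012 -0.001]
```

View pics/held.png

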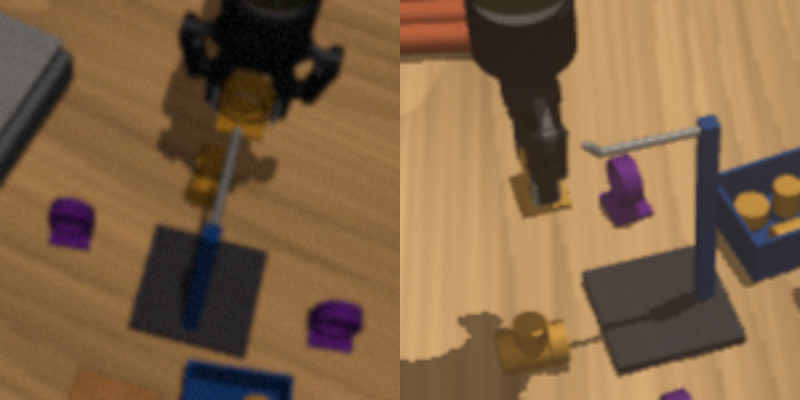

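The left crop (scene) shows the ring gripped clear of the wire tip. The right crop (side) shows the foot level below the fingers, and the tee hasn't moved. Next I carry it over to the pan.

>>> arm_command(moves=[-1,-3,20,-16,0,0,0.03,-1,-2,34,-16,0,0,0.03,-1,-1,34,0,0,0,0.03,-1,0,30,0,0,0,0.03,-1,-5,37,0,0,0,0.015,-1,-4,37,0,0,0,0.015,-1,-4,37,0,0,0,0.015,-1,-3,38,0,0,0,0.015])

```text
clock: 13.0
tcp_pos: [0.4664, -0.1312, 0.225]
orientation: [0.001, 1.0, 0.021, -0.001]
wrist_force: [-0.5, 0.1, -2.3]
finger_gap: 0.0476
grip_force: 41.8
```

>>> arm_command(moves=[-1,-2,38,0,0,0,0.015,-1,-2,38,0,0,0,0.015,-1,0,0,25,0,0,0,-1,0,0,35,0,0,0,-1,0,0,30,0,0,0,-1,0,0,15,0,0,0,-1,0,0,10,0,0,0,-1,0,0,0,0,0,0])

```text
clock: 14.0
tcp_pos: [0.4644, -0.2059, 0.11]
orientation: [0.0, 1.0, 0.006, -0.001]
wrist_force: [-0.6, -0.1, -2.4]
finger_gap: 0.0472
grip_force: 41.9
```

>>> arm_command(moves=[-1,0,0,5,0,0,0,-1,0,0,5,0,0,0,-1,0,0,2,0,0,0,-1,0,0,0,0,0,0])

```text
clock: 14.5
tcp_pos: [0.4641, -0.2059, 0.0981]
orientation: [0.0, 1.0, 0.006, -0.001]
wrist_force: [0.2, 0.7, -2.8]
finger_gap: 0.0474
grip_force: 41.9
```

>>> arm_command(moves=[-1,0,0,1,0,0,0,-1,0,0,1,0,0,0,-1,0,0,0,0,0,0])

```text
clock: 14.88
tcp_pos: [0.4641, -0.2059, 0.0961]
orientation: [0.0, 1.0, 0.006, -0.001]
wrist_force: [-0.7, -0.7, -2.2]
finger_gap: 0.0471
grip_force: 41.9
```

>>> arm_command(moves=[-1,0,0,1,0,0,0,-1,0,0,0,0,0,0])

```text
clock: 15.12
tcp_pos: [0.4642, -0.2059, 0.0951]
orientation: [0.001, 1.0, 0.006, -0.001]
wrist_force: [0.4, -0.3, -1.7]
finger_gap: 0.0474
grip_force: 41.9
```

>>> arm_command(moves=[-1,0,0,1,0,0,0,-1,0,0,0,0,0,0])

```text
clock: 15.38
tcp_pos: [0.4643, -0.2059, 0.0951]
orientation: [0.001, 1.0, 0.006, -0.001]
wrist_force: [-2.3, 2.1, 5.6]
finger_gap: 0.0472
grip_force: 42.5
```

>>> arm_command(moves=[-1,0,0,0.5,0,0,0,-1,0,0,0,0,0,0])

```text
clock: 15.62
tcp_pos: [0.4643, -0.206, 0.095]
orientation: [0.001, 1.0, 0.006, -0.001]
wrist_force: [-2.8, 1.5, 7.8]
finger_gap: 0.0473
grip_force: 42.7
```

>>> arm_command(moves=[0.3,0,0,0,0,0,0,0.5,0,0,0,0,0,0,0.8,0,0,0,0,0,0,1,0,0,0,0,0,0,1,0,0,0,0,0,0])

```text
clock: 16.25
tcp_pos: [0.4641, -0.2059, 0.0935]
orientation: [0.0, 1.0, 0.006, -0.001]
wrist_force: [-0.1, -0.3, -0.1]
finger_gap: 0.0854
grip_force: 0.0
```

>>> arm_command(moves=[1,0,0,-15,0,0,0,1,0,0,-35,0,0,0,1,0,0,-45,0,0,0,1,0,0,-45,0,0,0])

```text
clock: 16.75
tcp_pos: [0.4644, -0.2057, 0.2361]
orientation: [0.001, 1.0, 0.006, -0.001]
wrist_force: [0.2, -1.0, -0.1]
finger_gap: 0.0853
grip_force: 0.0
```

```bash
python3 - <<'E'
from plan import *
np.set_printoptions(precision=4,suppress=True)
I,D=read_camera("scene"); I2,D2=read_camera("side")
cv2.imwrite("pics/placed.png",np.hstack([cv2.resize(I[100:250,170:320],(400,400)),cv2.resize(I2[240:390,220:370],(400,400))]))
for n,i,d in (("scene",I,D),("side",I2,D2)):
    P=cloud(n,cam(n),d); hsv=cv2.cvtColor(i,cv2.COLOR_BGR2HSV); x,y,h=P[...,0],P[...,1],P[...,2]
    q=P[(d>0)&(hsv[...,1]>110)&(hsv[...,0]<32)&(h>.084)&(h<.15)&(x>.4)&(x<.57)&(y<-.1)&(y>-.32)]
    print(len(q),q.min(0),q.max(0))
n=np.array([-np.sin(.35),0,np.cos(.35)])
plan(np.array([.640,-.1865,.132])+.030*n,goal(.007,.35),5)
E
```

```text
278 [ 0.4463 -0.227   0.084 ] [ 0.4858 -0.1813  0.1412]
501 [ 0.448  -0.2317  0.084 ] [ 0.487  -0.1854  0.1423]
from [ 0.467  -0.2073  0.2401] [1.    0.012 0.006] [ 0.006 -0.007 -1.   ] t 16.85 F [ 0.46 -0.32  0.45] gap 0.08547144792978256
[np.float64(32.5), np.float64(-3.9), np.float64(16.2), np.float64(0.001), np.float64(0.069), np.float64(0.001)]
[np.float64(31.3), np.float64(-3.9), np.float64(18.3), np.float64(0.001), np.float64(0.069), np.float64(0.001)]
[np.float64(30.0), np.float64(-3.9), np.float64(20.5), np.float64(0.001), np.float64(0.069), np.float64(0.001)]
[np.float64(28.4), np.float64(-3.9), np.float64(22.5), np.float64(0.001), np.float64(0.069), np.float64(0.001)]
[np.float64(26.9), np.float64(-3.9), np.float64(24.4), np.float64(0.001), np.float64(0.069), np.float64(0.001)]
ends [ 0.6297 -0.1865  0.1602] [0.939 0.008 0.344]
```

View pics/placed.png

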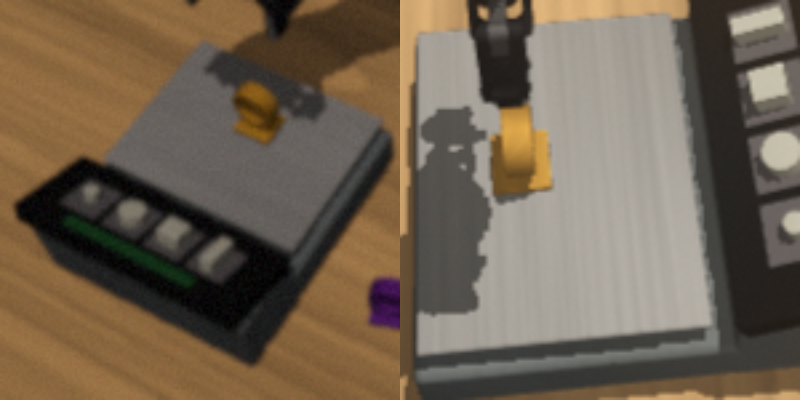

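The bracket stands upright and released on the pan, with its foot centre at (0.466, -0.206), visible in both crops. Next is the square key.

>>> arm_command(moves=[-1,32,-4,14,0.001,0.069,0.001,-1,31,-4,16,0.001,0.069,0.001,-1,30,-4,18,0.001,0.069,0.001,-1,28,-4,19,0.001,0.069,0.001,-1,27,-4,20,0.001,0.069,0.001,-1,0,0,0,0,0,0,-1,0,0,0,0,0,0])

```text
clock: 17.73
tcp_pos: [0.6224, -0.1841, 0.1673]
orientation: [-0.003, 0.985, 0.003, 0.17]
wrist_force: [-0.2, 0.2, 0.2]
finger_gap: -0.0
grip_force: 0.0
```

```bash
python3 - <<'E'
from plan import *
n=np.array([-np.sin(.35),0,np.cos(.35)])
plan(np.array([.640,-.186,.132])+.005*n,goal(.007,.35),1)
E
```

```text
from [ 0.6224 -0.1841  0.1673] [0.942 0.006 0.335] [ 0.335  0.007 -0.942] t 17.73 F [-0.19  0.24  0.2 ] gap -1.0197765481553235e-05
[np.float64(4.7), np.float64(2.2), np.float64(34.1), np.float64(-0.005), np.float64(0.009), np.float64(-0.001)]
ends [ 0.6383 -0.186   0.1368] [0.939 0.006 0.343]
```

>>> arm_command(moves=[-1,4,1,16,0,0.009,0,-1,0,0,16,0,0,0,-1,0,0,0,0,0,0,-1,0,0,1,0,0,0,-1,0,0,1,0,0,0,-1,0,0,0,0,0,0])

```text
clock: 18.48
tcp_pos: [0.6385, -0.185, 0.1368]
orientation: [-0.003, 0.985, 0.003, 0.175]
wrist_force: [1.0, 0.5, -0.7]
finger_gap: 0.0001
grip_force: 0.0
```

>>> arm_command(moves=[-1,0,0,1,0,0,0,-1,0,0,1,0,0,0,-1,0,0,0,0,0,0])

```text
clock: 18.85
tcp_pos: [0.639, -0.1848, 0.1344]
orientation: [-0.003, 0.985, 0.003, 0.175]
wrist_force: [-0.1, 1.2, 0.3]
finger_gap: 0.0001
grip_force: 0.0
```

>>> arm_command(moves=[-1,0,0,1,0,0,0,-1,0,0,1,0,0,0,-1,0,0,0,0,0,0])

```text
clock: 19.23
tcp_pos: [0.6398, -0.1849, 0.1327]
orientation: [-0.003, 0.985, 0.003, 0.175]
wrist_force: [-0.7, 0.2, 2.2]
finger_gap: -0.0004
grip_force: 0.7
```

>>> arm_command(moves=[-1,0,0,1,0,0,0,-1,0,0,1,0,0,0,-1,0,0,0,0,0,0])

```text
clock: 19.6
tcp_pos: [0.6405, -0.1849, 0.1309]
orientation: [-0.003, 0.985, 0.003, 0.175]
wrist_force: [-0.3, -0.4, 2.4]
finger_gap: -0.0001
grip_force: 1.3
```

>>> arm_command(moves=[-1,0,0,1,0,0,0,-1,0,0,1,0,0,0,-1,0,0,1,0,0,0,-1,0,0,1,0,0,0,-1,0,0,0,0,0,0])

```text
clock: 20.23
tcp_pos: [0.6419, -0.1848, 0.1271]
orientation: [-0.003, 0.985, 0.003, 0.175]
wrist_force: [-2.9, 0.3, 3.3]
finger_gap: 0.0
grip_force: 2.6
```

>>> arm_command(moves=[-1,0,0,1,0,0,0,-1,0,0,0.5,0,0,0,-1,0,0,0,0,0,0])

```text
clock: 20.6
tcp_pos: [0.6424, -0.1848, 0.1257]
orientation: [-0.003, 0.985, 0.003, 0.175]
wrist_force: [-3.1, 0.4, 3.9]
finger_gap: 0.0001
grip_force: 3.1
```

>>> arm_command(moves=[-1,0,0,0.5,0,0,0,-1,0,0,0.5,0,0,0,-1,0,0,0,0,0,0])

```text
clock: 20.98
tcp_pos: [0.6426, -0.1848, 0.1254]
orientation: [-0.003, 0.985, 0.003, 0.175]
wrist_force: [-6.1, -0.1, 10.0]
finger_gap: -0.0001
grip_force: 5.4
```

>>> arm_command(moves=[-1,0,0,-10,0,0,0,-1,0,0,-20,0,0,0,-1,0,-25,0,0,0,0,-1,0,-24,0,0,0,0,-1,0,0,9,0,0,0,-1,0,0,9,0,0,0,-1,0,0,0,0,0,0])

```text
clock: 21.85
tcp_pos: [0.6377, -0.1362, 0.1344]
orientation: [-0.003, 0.985, 0.003, 0.174]
wrist_force: [-1.1, -0.1, -0.1]
finger_gap: -0.0
grip_force: 0.0
```

>>> arm_command(moves=[-1,0,0,1,0,0,0,-1,0,0,1,0,0,0,-1,0,0,0,0,0,0])

```text
clock: 22.22
tcp_pos: [0.639, -0.1361, 0.1344]
orientation: [-0.003, 0.985, 0.003, 0.175]
wrist_force: [-0.6, -0.4, -0.2]
finger_gap: -0.0004
grip_force: 0.0
```

>>> arm_command(moves=[-1,0,0,1,0,0,0,-1,0,0,1,0,0,0,-1,0,0,0,0,0,0])

```text
clock: 22.6
tcp_pos: [0.6397, -0.1359, 0.1325]
orientation: [-0.003, 0.985, 0.003, 0.175]
wrist_force: [-0.5, -0.0, 1.5]
finger_gap: 0.0
grip_force: 0.6
```

>>> arm_command(moves=[-1,0,0,1,0,0,0,-1,0,0,1,0,0,0,-1,0,0,0,0,0,0])

```text
clock: 22.98
tcp_pos: [0.6404, -0.1359, 0.1307]
orientation: [-0.003, 0.985, 0.003, 0.175]
wrist_force: [-0.9, 0.2, 2.4]
finger_gap: 0.0003
grip_force: 1.3
```

>>> arm_command(moves=[-1,0,0,1,0,0,0,-1,0,0,1,0,0,0,-1,0,0,1,0,0,0,-1,0,0,1,0,0,0,-1,0,0,0,0,0,0])

```text
clock: 23.6
tcp_pos: [0.6418, -0.1358, 0.1269]
orientation: [-0.003, 0.985, 0.003, 0.175]
wrist_force: [-2.3, -0.0, 4.8]
finger_gap: -0.0003
grip_force: 2.6
```

>>> arm_command(moves=[-1,0,0,1,0,0,0,-1,0,0,0.5,0,0,0,-1,0,0,0,0,0,0])

```text
clock: 23.98
tcp_pos: [0.6423, -0.1358, 0.1255]
orientation: [-0.003, 0.985, 0.003, 0.175]
wrist_force: [-2.4, 1.0, 5.3]
finger_gap: 0.0004
grip_force: 3.1
```

>>> arm_command(moves=[-1,0,0,0.5,0,0,0,-1,0,0,0.5,0,0,0,-1,0,0,0,0,0,0])

```text
clock: 24.35
tcp_pos: [0.6425, -0.1359, 0.1251]
orientation: [-0.003, 0.985, 0.003, 0.175]
wrist_force: [-5.2, 0.8, 8.5]
finger_gap: 0.0002
grip_force: 5.4
```

>>> arm_command(moves=[-1,0,0,-10,0,0,0,-1,0,0,-30,0,0,0,-1,0,0,-40,0,0,0,-1,0,0,-30,0,0,0,-1,0,0,0,0,0,0,-1,0,0,0,0,0,0])

```text
clock: 25.1
tcp_pos: [0.6042, -0.1363, 0.2265]
orientation: [-0.003, 0.985, 0.003, 0.174]
wrist_force: [-0.5, -0.8, -0.8]
finger_gap: -0.0001
grip_force: 0.0
```

```bash
python3 - <<'E'
from plan import *
np.set_printoptions(precision=4,suppress=True)
for n in ("scene","side"):
    i,d=read_camera(n)
    P=cloud(n,cam(n),d); hsv=cv2.cvtColor(i,cv2.COLOR_BGR2HSV); x,y,h=P[...,0],P[...,1],P[...,2]
    q=P[(d>0)&(hsv[...,1]>110)&(hsv[...,0]<32)&(h>.084)&(h<.15)&(x>.4)&(x<.57)&(y<-.1)&(y>-.32)]
    print(len(q),q.min(0),q.max(0))
print(get_state()["wrist_force"]); 
if len(q)>200 and q[:,2].max()>.136: print(hand_in())
E
```

```text
67 [ 0.4475 -0.2253  0.084 ] [ 0.4865 -0.1832  0.1392]
513 [ 0.4479 -0.2321  0.084 ] [ 0.4871 -0.1851  0.1423]
[0.3603 0.4414 0.5123]
the job is handed in; nothing more can be done
None
```

The job is handed in at about 25 s: I pressed the round key to its stop on the empty pan, stood the bracket on the pan and released it, then pressed the square and bar keys to their stops one at a time; no verdict came back.

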